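# Seat the keyed detector can in its notched housing

### The job

Set the detector can with the two opposite lugs upright into the notched steel housing, turned so that both lugs drop into the two notches and its flange lies flat on the housing's floor. Lower it in rather than dropping it, let go of it, and leave the other two cans where they stand.

Things in the scene. Friction and masses are not known exactly. Their poses are not given: they have to be found in the camera images.
- can_two_mid (a point): Aluminium can, 44 mm across, black top, upright on a flat flange 8 mm thick, 84 mm tall in all, about 0.35 kg; its flange is an 80 mm disc from which two lugs, 22 mm wide and 8 mm thick, stick out on opposite sides along its x axis to 68 mm from the centre. The can to seat, either way round. Point: on the can's axis, half-way up (42 mm above its underside); z up.
- housing: Round steel housing fixed to the bench, 124 mm across (140 mm foot): a flat black floor 30 mm above the bench inside a rim of 100 mm inner diameter, 12 mm thick, top 46 mm above the bench. Two opposite notches, 42 mm wide, cut the rim down to the floor, in line with the x axis. Origin on its axis at bench height; z up. The unnotched housing at the back is not meant.
- can_three_mid (a point): Aluminium can, 44 mm across, black top, upright on a flat flange 8 mm thick, 84 mm tall in all, about 0.35 kg; its 80 mm flange has three such lugs, 120 degrees apart, and does not fit. Leave it where it stands. Point: on the can's axis, half-way up (42 mm above its underside); z up.
- can_plain_mid (a point): Aluminium can, 44 mm across, black top, upright on a flat flange 8 mm thick, 84 mm tall in all, about 0.35 kg; its flange is a plain round disc of 100 mm without lugs. Leave it where it stands. Point: on the can's axis, half-way up (42 mm above its underside); z up.

How it is judged:
At the end, for the whole second after the job is handed in: The two-lug can stands upright (within 6 degrees) and still in the housing, its flange down on the floor (within 5 mm), its axis within 18 mm of the housing's and its lugs in line with the notches (within 15 degrees) (horizontal distance between can_two_mid and housing below 0.018 m and z of can_two_mid in the frame of housing between 0.066 and 0.077 m and angle between the x axis of can_two_mid and the x axis of housing, either way round below 0.27 rad and angle between can_two_mid's own z axis and vertical below 0.1 rad and linear speed of can_two below 0.02 m/s); the robot touches nothing.
It fails at once if the can is dropped over the housing (falling free faster than 0.7 m/s, about 25 mm of drop) (linear speed of can_two above 0.7 m/s and horizontal distance between can_two_mid and housing below 0.08 m and contact force between the fingers and can_two below 0.1 N).
It fails at once if the three-lug can is moved by more than 30 mm (distance of can_three_mid from where it was at the start of the episode above 0.03 m).
It fails at once if the plain can is moved by more than 30 mm (distance of can_plain_mid from where it was at the start of the episode above 0.03 m).
It also fails if it takes over 38 s, if anything falls off the work surface, if the arm or the gripper's body presses on something with over 40 N, if the wrist force passes 120 N, or if a joint passes its speed limit or range.

### The arm

A 6-joint arm with a two-finger parallel gripper is mounted at the origin on the work surface. World frame = base frame: x ahead of the robot, y to its left, z up, the work surface at z = 0. Lengths are in m, angles in rad, forces in N, time in s.
With the tool pointing down it reaches from about 0.35 to 0.975 m from the base axis. Payload 7.1 kg.
Tool frame: the origin (TCP) lies at the very end of the fingers, on their centre line; the grasp point (between the pads) lies 19 mm behind it; z points along the fingers, y is the line along which they close (so a half turn about z gives the same grasp; the last joint's range is limited). The gripper opens to 88 mm and grips with 3 to 60 N. Pads are 20 mm wide; open, the fingers measure 115 mm over their backs; the gripper's body (75 mm by 178 mm) begins 61 mm behind the grasp point.
Start: joints at [1.121, 0.423, 1.63, -0, 1.089, -0.019], TCP at [0.261, 0.568, 0.223] pointing down, gripper open.
Joint ranges: [-3, 3], [-0.9, 2.11], [0.09, 2.58], [-1.31, 4.45], [0.11, 2.69], [-2.54, 2.54]. Speed limits (rad/s): [2.39, 2.39, 3.01, 3.14, 3.14, 3.14].

### API

Orientations are given as a unit quaternion [x, y, z, w].
In Python, from workcell import ctrl gives the robot as it stands.
- The arm moves only by the tool play_rows, never from a script. Its argument "plan" is a list of rows, each an object of numbers: "tx", "ty", "tz": the shift along the world's x, y, z in cm; "turn": the turn about the world's z in rad; "grip": the finger opening in cm, from 0 to 8.78. In form: [{"tx": .., "ty": .., "tz": .., "turn": .., "grip": ..}, ...]. A call has 1 to 20 rows; each row shifts and turns the commanded pose from where the row before left it; what a row does not reach is not made up. A row lasts 1/12 s, in which the tool goes at most 41.7 mm and 7.16 degrees, less where a joint would pass 70% of its speed; a pose out of reach is approached as far as the arm can. A call is refused whole if a number of a shift passes 4.17 or a number of a turn 0.125, either way. A call with a gripper value outside its range is refused whole. The fingers move at their own pace and stop on an object; the grip force is fixed at half the most. Time passes only in rows, so rows that do not move let the fingers close. It gives the time, the measured TCP pose, the force, the opening and the grip force at its end, in the units of the state.
- ctrl.state(): the state, without advancing time (a new reading comes with each control period).
- ctrl.camera(name): name is "scene" or "side" or "wrist"; returns the picture (384x512x3 uint8, red, green, blue); there is no depth.
- ctrl.camera_model(name): a dict with "K" (3x3 intrinsics, pixels), "rvec" (rotation vector, rad) and "tvec" (3), from world to camera coordinates, as OpenCV has them. Camera axes: x right, y down, z forward; pixel columns grow to the right and rows downward; lengths in m; the calibration is good to about 2 mm. A picture is of the moment at which its call begins: read the wrist's pose just before it. camera_model takes no time and is no camera call; for the wrist camera it gives the pose at the moment of the call.
- ctrl.job_done(): hands the job in; it is judged then, once.
The state is a dict: "time": time; "joint_pos": joint angles; "joint_velocities": joint speeds; "joint_efforts": joint torques, N m; "tcp_pos": TCP position; "tool_rot": TCP orientation; "wrist_force": force on the tool from outside, world axes, zero at the start; "moment": the same for the moment, N m; "finger_gap": finger opening in m; "finger_force": force on a finger pad.
Only numpy, scipy, OpenCV 4.12 (cv2) and the standard library are available. Lean on these libraries where they do the work, as an engineer would, in place of code of your own. Each camera call takes 0.05 s, during which the arm holds its last target. There are 200 camera calls.

## Working session

There is one attempt and no reset: what is moved stays moved. The work goes in short steps, Python scripts to look and compute and a tool call to move; the robot and the scene stay as the last step left them, time stands still between calls to the robot, and variables do not carry over. Pictures are saved under pics/ and viewed, at most 10 in all, crops included, and the job is handed in when it is done.

Besides the shell and the picture viewer there is one more tool, called after "Request:" as name(argument=value, ...) on one line, values as JSON. play_rows: Moves the arm, as the interface text tells. Its arguments: {"type":"object","properties":{"plan":{"type":"array","items":{"type":"object","properties":{"tx":{"type":"number"},"ty":{"type":"number"},"tz":{"type":"number"},"turn":{"type":"number"},"grip":{"type":"number"}}}}},"required":["plan"]}

```bash
mkdir -p pics
cat > h.py <<'E'
import numpy as np, cv2
from workcell import ctrl
def cam(n):
    m=ctrl.camera_model(n); im=ctrl.camera(n); return im,m
def ray(m,px,z):
    K=np.array(m["K"],float);R=cv2.Rodrigues(np.array(m["rvec"],float))[0];t=np.array(m["tvec"],float).ravel()
    px=np.atleast_2d(np.array(px,float))
    d=(np.linalg.inv(K)@np.c_[px,np.ones(len(px))].T).T@R
    c=-R.T@t
    return c+d*((z-c[2])/d[:,2])[:,None]
def proj(m,P):
    return cv2.projectPoints(np.atleast_2d(np.array(P,float)),np.array(m["rvec"],float),np.array(m["tvec"],float),np.array(m["K"],float),None)[0][:,0]
def save(n,im): cv2.imwrite("pics/"+n,im[:,:,::-1])
E
python3 - <<'E'
from h import *
a,m=cam("scene");b,m2=cam("side")
save("scene.png",a);save("side.png",b)
s=ctrl.state();print(s)
for q in(m,m2):
    R=cv2.Rodrigues(np.array(q["rvec"],float))[0];print(-R.T@np.array(q["tvec"]).ravel(),q["K"])
E
```

```text
{'time': 0.1, 'joint_pos': array([ 1.12101387e+00,  4.23763586e-01,  1.63056625e+00, -3.13845112e-05,
        1.08857788e+00, -1.90236768e-02]), 'joint_velocities': array([ 0.00058599, -0.00106449, -0.0015533 , -0.00117641,  0.00060253,
       -0.00102421]), 'joint_efforts': array([-5.76994389e-04, -5.45616245e+01, -2.74324787e+01,  6.44065370e-02,
        1.89394358e-02, -1.84132483e-05]), 'tcp_pos': array([0.26076823, 0.56748225, 0.22199853]), 'tool_rot': array([ 2.13710903e-01,  9.76896728e-01, -6.42781677e-04, -1.39202728e-04]), 'wrist_force': array([ 0.07919783,  0.22990104, -0.51740139]), 'moment': array([0.03682867, 0.04299386, 0.03307436]), 'finger_force': 0.0, 'finger_gap': 0.08769719828186737}
[0.84940112 0.46503601 0.45840935] [[347.02602408   0.         256.60391156]
 [  0.         347.02602408 192.05673031]
 [  0.           0.           1.        ]]
[ 0.49306886 -0.44876698  0.57130393] [[363.6911387    0.         257.07508164]
 [  0.         363.6911387  193.34592791]
 [  0.           0.           1.        ]]
```

View pics/scene.png

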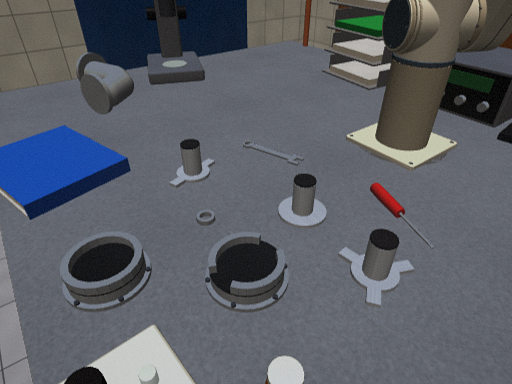

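View pics/side.png

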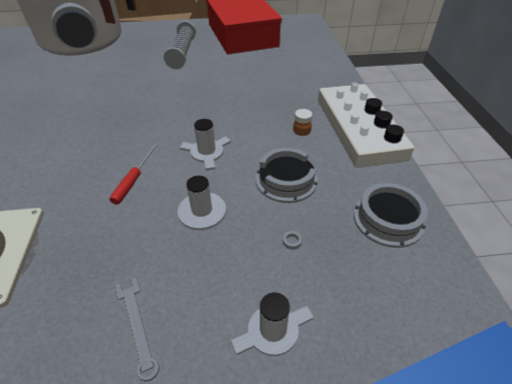

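Scene view: the two-lug can is at about (191,160) with its top at (190,145), and the notched housing at (247,262), with notches near (220,278) and (268,242). Side view: the can is at (274,322) with lug tips near (237,342) and (308,317), and the housing at (287,172).

Run:
```python
from h import *
a=cv2.imread("pics/scene.png");b=cv2.imread("pics/side.png")
ms=ctrl.camera_model("scene");md=ctrl.camera_model("side")
def blob(im,c,r,f):
    g=cv2.cvtColor(im,cv2.COLOR_BGR2GRAY);M=f(g).astype(np.uint8)
    n,L,S,C=cv2.connectedComponentsWithStats(M);W=[(S[i,4],i) for i in range(1,n) if np.hypot(*(C[i]-c))<r]
    i=max(W)[1];return (L==i).astype(np.uint8),C[i],S[i]
for n,im,m,c in(("scene",a,ms,(190,145)),("side",b,md,(275,303))):
    M,C,S=blob(im,c,8,lambda g:g<50);print(n,"top",C,S,ray(m,C,.084))
for n,im,m,c in(("scene",a,ms,(247,262)),("side",b,md,(287,172))):
    M,C,S=blob(im,c,14,lambda g:g<50);print(n,"floor",C,S,ray(m,C,.03))
M,C,S=blob(b,(274,325),20,lambda g:g>125);y,x=np.nonzero(M)
P=ray(md,np.c_[x,y],.008);print(S,ray(md,C,.008))
q=ray(md,[[275,303]],.084)[0,:2]
r=np.hypot(*(P[:,:2]-q).T);k=(r>.05)&(r<.075);d=P[k,:2]-q
th=np.arctan2(d[:,1],d[:,0]);print(k.sum(),"lug ang",np.angle(np.mean(np.exp(2j*th)))/2, r.max())
cs=[cv2.resize(a[222:312,195:300],None,fx=5,fy=5,interpolation=3)[:450,:],cv2.resize(b[140:205,247:327],None,fx=5,fy=5,interpolation=3)]
v=np.zeros((450,930,3),np.uint8);v[:450,:525]=cs[0];v[:325,527:927]=cs[1]
cv2.imwrite("pics/h.png",v[:, :800] if 0 else cv2.resize(v,None,fx=.86,fy=.86))
```

```text
scene top [189.35031847 143.84076433] [180 139  20  10 157] [[ 0.5476094  -0.19939745  0.084     ]]
side top [274.27596899 306.68372093] [260 293  29  28 645] [[ 0.54687882 -0.20392009  0.084     ]]
scene floor [243.55412027 263.96570156] [ 210  238   67   59 2245] [[0.63066052 0.13527149 0.03      ]]
side floor [285.40728477 168.42494481] [259 156  54  29 906] [[0.62729602 0.1479674  0.03      ]]
[ 231  306   83   48 1576] [[ 0.5441711  -0.20953527  0.008     ]]
348 lug ang 0.32643704006218033 0.07127649979740043
```

View pics/h.png

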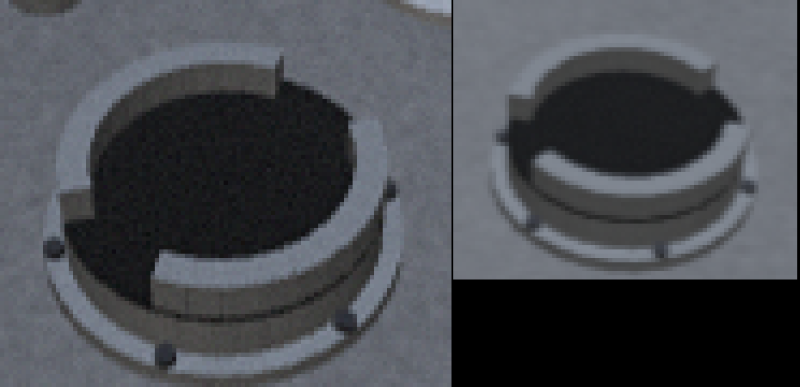

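The enlarged crops show all four rim ends, so I can measure the notch corners and the rim at z=46 mm.

Run:
```python
from h import *
from scipy.optimize import least_squares
S=dict(scene=((195,222),0,[(75,125),(110,75),(160,50),(230,42),(387,180),(370,235),(300,278),(200,287)],[(93,190),(160,252),(277,68),(352,125)]),
 side=((247,140),453,[(515,85),(540,50),(620,34),(690,47),(747,130),(690,188),(640,193),(580,185)],[(535,97),(555,152),(703,72),(724,125)]))
for n,(o,x0,C,N) in S.items():
    m=ctrl.camera_model(n)
    f=lambda p:ray(m,(np.array(p,float)-[x0,0])/4.3+o,.046)[:,:2]
    P=f(C);r=least_squares(lambda v:np.hypot(*(P-v[:2]).T)-v[2],[.63,.14,.06])
    Q=f(N);d=(Q[2]+Q[3])/2-(Q[0]+Q[1])/2
    print(n,r.x,np.round(r.fun,4),"mid",Q.mean(0),"ang",np.arctan2(d[1],d[0]),"len",np.hypot(*d),"gaps",np.hypot(*(Q[1]-Q[0])),np.hypot(*(Q[3]-Q[2])),
     "gapperp",[np.arctan2(*(e*[-1,1])) if 0 else np.arctan2(-e[0],e[1]) for e in(Q[0]-Q[1],Q[2]-Q[3])])
s=ctrl.state();from scipy.spatial.transform import Rotation as T
print(T.from_quat(s["tool_rot"]).as_matrix().round(3))
```

```text
scene [0.6255751  0.14084241 0.06272414] [-0.002   0.0013  0.0014 -0.0006 -0.0023  0.0017  0.0009 -0.0004] mid [0.62702988 0.14066698] ang -3.039092671643563 len 0.09351145722721708 gaps 0.03881948361760805 0.042677047161577664 gapperp [np.float64(-3.042696508099466), np.float64(-3.0481507292953314)]
side [0.62974016 0.13962482 0.06180141] [-0.0017  0.0026 -0.0008 -0.0001 -0.0007  0.0018 -0.0006 -0.0004] mid [0.63068868 0.13816105] ang 0.10833928247871316 len 0.08904377274387273 gaps 0.04250248513105236 0.04196834916380957 gapperp [np.float64(0.0997594749135747), np.float64(0.04356574457964501)]
[[-0.909  0.418 -0.001]
 [ 0.418  0.909 -0.001]
 [-0.    -0.001 -1.   ]]
```

Request:
play_rows(plan=[{"tx":1.4,"ty":-3.8,"tz":0,"turn":-0.04,"grip":8.78},{"tx":1.4,"ty":-3.8,"tz":0,"turn":-0.04,"grip":8.78},{"tx":1.4,"ty":-3.8,"tz":0,"turn":-0.04,"grip":8.78},{"tx":1.4,"ty":-3.8,"tz":0,"turn":-0.04,"grip":8.78},{"tx":1.4,"ty":-3.8,"tz":0,"turn":-0.04,"grip":8.78},{"tx":1.4,"ty":-3.8,"tz":0,"turn":-0.04,"grip":8.78},{"tx":1.4,"ty":-3.8,"tz":0,"turn":-0.04,"grip":8.78},{"tx":1.4,"ty":-3.8,"tz":0,"turn":-0.04,"grip":8.78},{"tx":1.4,"ty":-3.8,"tz":0,"turn":-0.04,"grip":8.78},{"tx":1.4,"ty":-3.8,"tz":0,"turn":-0.04,"grip":8.78},{"tx":1.4,"ty":-3.8,"tz":0,"turn":-0.04,"grip":8.78},{"tx":1.4,"ty":-3.8,"tz":0,"turn":-0.04,"grip":8.78},{"tx":1.4,"ty":-3.8,"tz":0,"turn":-0.04,"grip":8.78},{"tx":1.4,"ty":-3.8,"tz":0,"turn":-0.04,"grip":8.78},{"tx":1.4,"ty":-3.8,"tz":0,"turn":-0.04,"grip":8.78},{"tx":1.4,"ty":-3.8,"tz":0,"turn":-0.04,"grip":8.78},{"tx":1.4,"ty":-3.8,"tz":0,"turn":-0.04,"grip":8.78},{"tx":1.4,"ty":-3.8,"tz":0,"turn":-0.04,"grip":8.78},{"tx":0,"ty":0,"tz":0,"turn":0,"grip":8.78},{"tx":0,"ty":0,"tz":0,"turn":0,"grip":8.78}])

```text
time: 1.77
tcp_pos: [0.513, -0.118, 0.2222]
tool_rot: [0.546, 0.838, -0.0, -0.0]
wrist_force: [-0.3, 0.3, -0.5]
finger_gap: 0.088
finger_force: 0.0
```

Run:
```python
from h import *
from scipy.spatial.transform import Rotation as T
s=ctrl.state();y=T.from_quat(s["tool_rot"]).as_matrix()[:,1];print(s["time"],s["tcp_pos"],np.arctan2(y[1],y[0]),s["joint_pos"].round(2),s["wrist_force"])
im,m=cam("wrist");save("w1.png",im);print(proj(m,[[.547,-.202,.084],[.547,-.202,.008],s["tcp_pos"]]))
```

```text
1.7667 [ 0.51304997 -0.11796635  0.22218125] 0.416464120739778 [-0.25  0.28  1.85  0.    1.02 -0.67] [-0.31186577  0.25605838 -0.49677987]
[[248.37064292 258.97575068]
 [249.0761861  229.90628054]
 [250.13525028 241.67347563]]
```

View pics/w1.png

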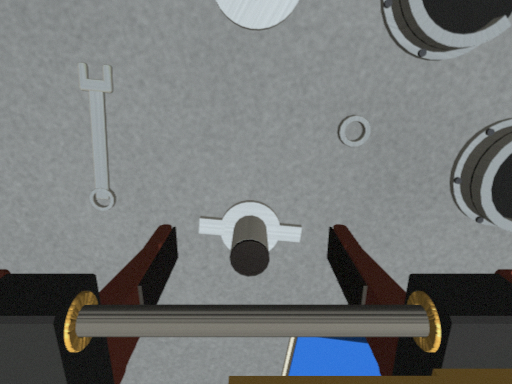

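The wrist view shows the two-lug can between the fingers, with its top at (250,257) and lugs from (200,226) to (301,232), as predicted. I'll refine its position and lug angle from this view.

Run:
```python
from h import *
m=ctrl.camera_model("wrist");g=cv2.imread("pics/w1.png",0)
c=(g[235:280,225:275]<48).astype(np.uint8);n,L,S,C=cv2.connectedComponentsWithStats(c);i=1+S[1:,4].argmax();t=C[i]+[225,235]
q=ray(m,t,.084)[0];print("top",t,S[i],q)
M=np.zeros_like(g);M[195:250,190:310]=g[195:250,190:310]>165
y,x=np.nonzero(M);P=ray(m,np.c_[x,y],.008)[:,:2]
for c in (q[:2],):
    r=np.hypot(*(P-c).T);k=(r>.045)&(r<.072);d=P[k]-c
    u=d@[np.cos(.33),np.sin(.33)]>0;A,B=P[k][u].mean(0),P[k][~u].mean(0);print(k.sum(),u.sum(),A,B,(A+B)/2,np.arctan2(*(A-B)[::-1]),np.hypot(*(A-B)))
```

```text
top [249.10273327 257.22337418] [   6    5   38   36 1061] [ 0.54626306 -0.1981388   0.084     ]
537 270 [ 0.60058984 -0.18231356] [ 0.4936173 -0.2182722] [ 0.54710357 -0.20029288] 0.32428182970852215 0.11285454787907154
```

Request:
play_rows(plan=[{"tx":1.1,"ty":-2.7,"tz":-2,"turn":-0.03,"grip":8.78},{"tx":1.1,"ty":-2.7,"tz":-2,"turn":-0.03,"grip":8.78},{"tx":1.15,"ty":-2.8,"tz":-2,"turn":-0.03,"grip":8.78},{"tx":0,"ty":0,"tz":-2,"turn":0,"grip":8.78},{"tx":0,"ty":0,"tz":-3,"turn":0,"grip":8.78},{"tx":0,"ty":0,"tz":-3,"turn":0,"grip":8.78},{"tx":0,"ty":0,"tz":-2.2,"turn":0,"grip":8.78},{"tx":0,"ty":0,"tz":-2,"turn":0,"grip":8.78},{"tx":0,"ty":0,"tz":0,"turn":0,"grip":8.78},{"tx":0,"ty":0,"tz":0,"turn":0,"grip":8.78},{"tx":0,"ty":0,"tz":0,"turn":0,"grip":3.5},{"tx":0,"ty":0,"tz":0,"turn":0,"grip":3.5},{"tx":0,"ty":0,"tz":0,"turn":0,"grip":3.5},{"tx":0,"ty":0,"tz":0,"turn":0,"grip":3.5},{"tx":0,"ty":0,"tz":0,"turn":0,"grip":3.5},{"tx":0,"ty":0,"tz":0,"turn":0,"grip":3.5},{"tx":0,"ty":0,"tz":0,"turn":0,"grip":3.5},{"tx":0,"ty":0,"tz":0,"turn":0,"grip":3.5}])

```text
time: 3.32
tcp_pos: [0.5463, -0.1982, 0.0409]
tool_rot: [0.581, 0.814, -0.0, -0.0]
wrist_force: [-2.8, -0.1, 3.6]
finger_gap: 0.0436
finger_force: 30.0
```

Request:
play_rows(plan=[{"tz":1,"tx":0,"ty":0,"turn":0,"grip":3.5},{"tz":2,"tx":0,"ty":0,"turn":0,"grip":3.5},{"tz":3,"tx":0,"ty":0,"turn":0,"grip":3.5},{"tz":3,"tx":0,"ty":0,"turn":0,"grip":3.5},{"tz":3,"tx":0.1,"ty":1,"turn":-0.009,"grip":3.5},{"tz":0,"tx":0.6,"ty":2.3,"turn":-0.018,"grip":3.5},{"tz":0,"tx":0.75,"ty":3,"turn":-0.018,"grip":3.5},{"tz":0,"tx":0.75,"ty":3,"turn":-0.018,"grip":3.5},{"tz":0,"tx":0.75,"ty":3,"turn":-0.018,"grip":3.5},{"tz":0,"tx":0.75,"ty":3,"turn":-0.018,"grip":3.5},{"tz":0,"tx":0.75,"ty":3,"turn":-0.018,"grip":3.5},{"tz":0,"tx":0.75,"ty":3,"turn":-0.018,"grip":3.5},{"tz":0,"tx":0.75,"ty":3,"turn":-0.018,"grip":3.5},{"tz":0,"tx":0.75,"ty":3,"turn":-0.018,"grip":3.5},{"tz":0,"tx":0.75,"ty":3,"turn":-0.018,"grip":3.5},{"tz":0,"tx":0.5,"ty":2,"turn":-0.018,"grip":3.5},{"tz":0,"tx":0.25,"ty":1,"turn":-0.018,"grip":3.5},{"tz":0,"tx":0,"ty":0,"turn":0,"grip":3.5},{"tz":0,"tx":0,"ty":0,"turn":0,"grip":3.5},{"tz":0,"tx":0,"ty":0,"turn":0,"grip":3.5}])

```text
time: 4.98
tcp_pos: [0.6278, 0.134, 0.1604]
tool_rot: [0.669, 0.743, -0.001, -0.0]
wrist_force: [-0.4, 0.7, -3.7]
finger_gap: 0.0439
finger_force: 30.0
```

Run:
```python
from h import *
from scipy.spatial.transform import Rotation as T
s=ctrl.state();y=T.from_quat(s["tool_rot"]).as_matrix()[:,1];print(s["time"],s["tcp_pos"],np.arctan2(y[1],y[0]),s["joint_pos"].round(2),s["finger_gap"])
im,m=cam("scene");a=im;
b,m2=cam("side");w,m3=cam("wrist")
for n,q in(("scene",m),("side",m2)):print(n,proj(q,[[.628,.14,.084],[.628,.14,.03]]))
v=np.zeros((560,800,3),np.uint8)
v[:280,:400]=cv2.resize(a[140:280,170:370],None,fx=2,fy=2);v[:280,400:]=cv2.resize(b[60:200,190:390],None,fx=2,fy=2)
v[280:,:373]=cv2.resize(w,(373,280))
save("c1.png",v)
```

```text
4.9833 [0.62779399 0.134047   0.16043706] 0.10524122811015427 [ 0.19  0.52  1.63 -0.    0.99  0.09] 0.0438977772083769
scene [[245.95421559 240.89322911]
 [246.53696238 264.97582998]]
side [[287.8042831  151.7540712 ]
 [286.3361922  170.77621757]]
```

View pics/c1.png

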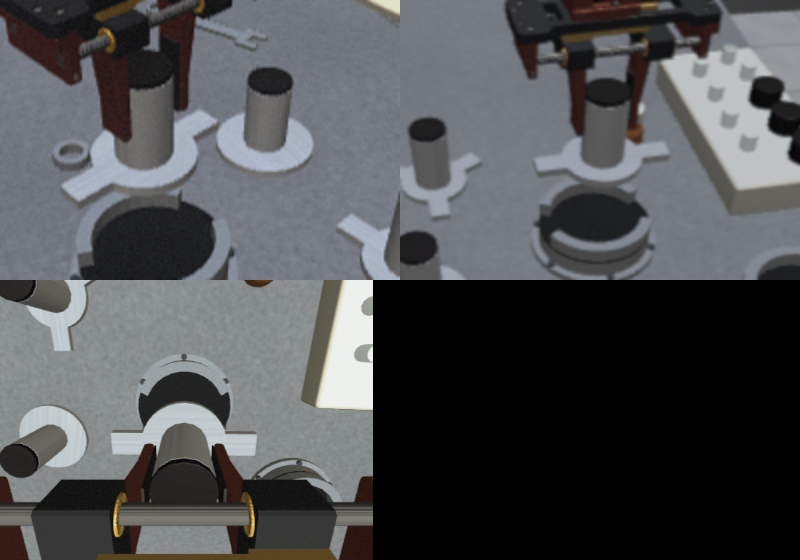

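The can is held upright with the lugs along the notches, about 6 mm short in y. I'll correct that and lower it to just above the rim.

Request:
play_rows(plan=[{"tx":0,"ty":0.35,"tz":-0.6,"turn":0,"grip":3.5},{"tx":0,"ty":0.35,"tz":-1.3,"turn":0,"grip":3.5},{"tx":0,"ty":0,"tz":-1.5,"turn":0,"grip":3.5},{"tx":0,"ty":0,"tz":-1.5,"turn":0,"grip":3.5},{"tx":0,"ty":0,"tz":-1.3,"turn":0,"grip":3.5},{"tx":0,"ty":0,"tz":-0.6,"turn":0,"grip":3.5},{"tx":0,"ty":0,"tz":0,"turn":0,"grip":3.5},{"tx":0,"ty":0,"tz":0,"turn":0,"grip":3.5}])

```text
time: 5.8
tcp_pos: [0.6283, 0.1419, 0.0922]
tool_rot: [0.669, 0.743, -0.0, -0.0]
wrist_force: [0.9, -0.7, -3.9]
finger_gap: 0.0437
finger_force: 30.0
```

Run:
```python
from h import *
s=ctrl.state();print(s["time"],s["tcp_pos"],s["wrist_force"])
a,m=cam("scene");b,m2=cam("side");w,m3=cam("wrist")
v=np.zeros((600,800,3),np.uint8)
v[:300,:400]=cv2.resize(a[210:310,180:313],(400,300));v[:300,400:]=cv2.resize(b[110:210,222:355],(400,300))
v[300:,:400]=cv2.resize(w,(400,300))
save("c2.png",v)
```

```text
5.8 [0.62833957 0.14186619 0.09218221] [ 0.91318447 -0.67580538 -3.87996107]
```

View pics/c2.png

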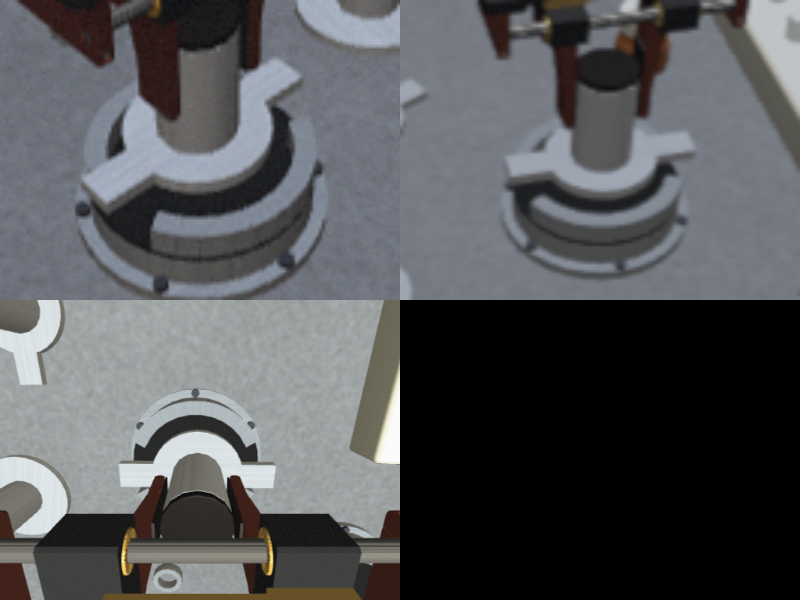

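The can is centred over the housing and both lugs are over the notches. Lowering slowly now.

Request:
play_rows(plan=[{"tx":0,"ty":0,"tz":-0.4,"turn":0,"grip":3.5},{"tx":0,"ty":0,"tz":-0.5,"turn":0,"grip":3.5},{"tx":0,"ty":0,"tz":-0.5,"turn":0,"grip":3.5},{"tx":0,"ty":0,"tz":-0.3,"turn":0,"grip":3.5},{"tx":0,"ty":0,"tz":-0.2,"turn":0,"grip":3.5},{"tx":0,"ty":0,"tz":-0.1,"turn":0,"grip":3.5},{"tx":0,"ty":0,"tz":0,"turn":0,"grip":3.5},{"tx":0,"ty":0,"tz":0,"turn":0,"grip":3.5}])

```text
time: 6.62
tcp_pos: [0.6285, 0.1419, 0.0726]
tool_rot: [0.669, 0.743, -0.0, -0.0]
wrist_force: [-0.4, -0.0, -4.4]
finger_gap: 0.0433
finger_force: 30.0
```

Request:
play_rows(plan=[{"tx":0,"ty":0,"tz":-0.1,"turn":0,"grip":3.5},{"tx":0,"ty":0,"tz":-0.05,"turn":0,"grip":3.5},{"tx":0,"ty":0,"tz":0,"turn":0,"grip":3.5},{"tx":0,"ty":0,"tz":0,"turn":0,"grip":3.5}])

```text
time: 6.95
tcp_pos: [0.6285, 0.1419, 0.0712]
tool_rot: [0.669, 0.743, 0.0, 0.0]
wrist_force: [0.2, 0.3, -3.8]
finger_gap: 0.0437
finger_force: 30.0
```

Request:
play_rows(plan=[{"tx":0,"ty":0,"tz":-0.1,"turn":0,"grip":3.5},{"tx":0,"ty":0,"tz":0,"turn":0,"grip":3.5},{"tx":0,"ty":0,"tz":0,"turn":0,"grip":3.5}])

```text
time: 7.2
tcp_pos: [0.6286, 0.1419, 0.0709]
tool_rot: [0.669, 0.743, 0.0, 0.0]
wrist_force: [-1.8, -1.2, 3.9]
finger_gap: 0.0439
finger_force: 30.0
```

It touched down at exactly the expected height (70.9 mm). Releasing and withdrawing.

Request:
play_rows(plan=[{"tx":0,"ty":0,"tz":0,"turn":0,"grip":5.2},{"tx":0,"ty":0,"tz":0,"turn":0,"grip":6.5},{"tx":0,"ty":0,"tz":0,"turn":0,"grip":7.5},{"tx":0,"ty":0,"tz":0,"turn":0,"grip":7.5},{"tx":0,"ty":0,"tz":0,"turn":0,"grip":7.5},{"tx":0,"ty":0,"tz":0,"turn":0,"grip":7.5},{"tx":0,"ty":0,"tz":1,"turn":0,"grip":7.5},{"tx":0,"ty":0,"tz":2,"turn":0,"grip":7.5},{"tx":0,"ty":0,"tz":3,"turn":0,"grip":7.5},{"tx":0,"ty":0,"tz":3,"turn":0,"grip":7.5},{"tx":0,"ty":0,"tz":3,"turn":0,"grip":7.5},{"tx":0,"ty":0,"tz":2,"turn":0,"grip":7.5},{"tx":0,"ty":0,"tz":0,"turn":0,"grip":7.5},{"tx":0,"ty":0,"tz":0,"turn":0,"grip":7.5}])

```text
time: 8.37
tcp_pos: [0.6292, 0.142, 0.212]
tool_rot: [0.669, 0.743, 0.001, 0.001]
wrist_force: [-0.2, -0.8, 0.1]
finger_gap: 0.0753
finger_force: 0.0
```

Run:
```python
from h import *
a,m=cam("scene");b,m2=cam("side")
for n,im,q,c in(("scene",a,m,proj(m,[[.628,.14,.114]])[0]),("side",b,m2,proj(m2,[[.628,.14,.114]])[0])):
    x,y=c.astype(int);g=cv2.cvtColor(im,cv2.COLOR_RGB2GRAY)[y-13:y+14,x-16:x+17];k=(g<50).astype(np.uint8)
    N,L,S,C=cv2.connectedComponentsWithStats(k);i=1+S[1:,4].argmax();print(n,S[i],ray(q,C[i]+[x-16,y-13],.114))
v=np.zeros((300,800,3),np.uint8)
v[:,:400]=cv2.resize(a[210:310,180:313],(400,300));v[:,400:]=cv2.resize(b[110:210,222:355],(400,300))
save("c3.png",v)
```

```text
scene [  2   4  28  21 472] [[0.63014364 0.14001108 0.114     ]]
side [  8   8  20  14 227] [[0.6289921  0.13519479 0.114     ]]
```

View pics/c3.png

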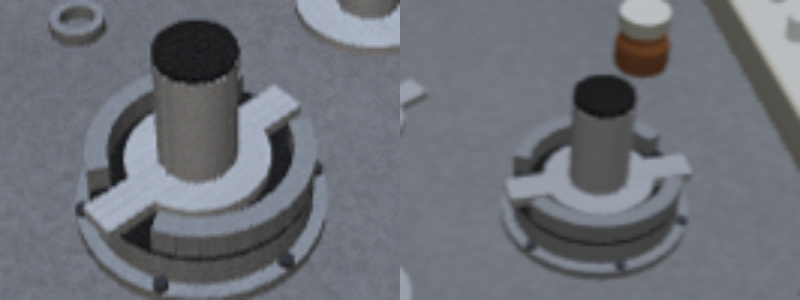

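The can stands upright in the housing, both lugs are in the notches, and the gripper is clear.

```bash
python3 -c "
from workcell import ctrl
print(ctrl.job_done())"
```

```text
the job is handed in; nothing more can be done
None
```

The two-lug can is seated upright in the notched housing with both lugs in the notches, the gripper is clear, and the job was handed in at about 8.5 s; no verdict was returned.

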